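Lay four bound glass plates in their sink mats

ROBOT

A 6-joint arm with a two-finger parallel gripper is mounted at the origin on the work surface. World frame = base frame: x ahead of the robot, y to its left, z up, the work surface at z = 0. Lengths are in mm, angles in rad, forces in N, time in s.
With the tool pointing down it reaches from about 275 to 750 mm from the base axis. Payload 10.2 kg.
Tool frame: the origin (TCP) lies on the centre line of the jaws, within the pads' length; the fingertips stand 17 mm ahead of it and the grasp point (between the pads) lies 2 mm behind it; z points along the fingers, y is the line along which they close (so a half turn about z gives the same grasp; the last joint's range is limited). The gripper opens to 85 mm and grips with 20 to 120 N. Pads are 22 mm wide; open, the fingers measure 114 mm over their backs; the gripper's body (76 mm by 85 mm) begins 54 mm behind the grasp point. The pads swing forward as they close: fully open they stand 13 mm farther back than shut.
Start: joints at [1.055, 0.313, 1.498, -0, 1.331, -0.223], TCP at [151.546, 502.658, 216.794] pointing down, gripper open.
Joint ranges: [-2.94, 2.94], [-0.97, 2.17], [0.19, 2.56], [-1.23, 4.37], [0.02, 3.11], [-2.88, 2.88]. Speed limits (rad/s): [2.39, 2.39, 3.01, 3.14, 3.14, 3.14].

INTERFACE

Orientations are given as a unit quaternion [w, x, y, z].
In Python, from rig import ctrl gives the robot as it stands. The module is installed in compiled form; this text tells all that it offers.
- The arm moves only by the shell command python3 -m jog 'ROWS' [FORCE]. ROWS is JSON, a list of rows, each an object with "delta_pos": the shift along the world's x, y, z in mm, a list of three; "angular": the turn, a rotation vector about the world's x, y, z in rad, a list of three; "fingers": the opening, from 0 (shut) to 1 (fully open). In form: [{"delta_pos": [tx, ty, tz], "angular": [rx, ry, rz], "fingers": fingers}, ...]. A call has 1 to 10 rows; each row is the pose to reach, as a shift and turn from the pose commanded when the call began; what a row does not reach only later rows make up. A row lasts 1/8 s, in which the tool goes at most 62.5 mm and 10.7 degrees, less where a joint would pass 70% of its speed; a pose out of reach is approached as far as the arm can. A call with a gripper value outside its range is refused whole. The fingers move at their own pace and stop on an object; FORCE is the grip in N (left out, the last holds). Time passes only in rows, so rows that repeat a pose let the fingers close. It gives the time, the measured TCP pose, the force, the opening and the grip force at its end, in the units of the state.
- ctrl.sense(): the state, without advancing time (a new reading comes with each control period).
- ctrl.capture(name): name is "scene" or "top"; returns a dict with "pixels" (420x560x3 uint8, blue, green, red), "fx", "fy", "cx", "cy" (pixels), "dist" ([k1, k2, p1, p2, k3] as OpenCV has them; the pictures are not rectified), "R" (3x3) and "t" (3): a world point X has camera coordinates R X + t. Camera axes: x right, y down, z forward; pixel columns grow to the right and rows downward; lengths in mm; the calibration is good to about 2 mm. A picture is of the moment at which its call begins. There is no depth.
- ctrl.finish_job(): hands the job in; it is judged then, once.
The state is a dict: "time_s": time; "joints": joint angles; "dq": joint speeds; "tau": joint torques, N m; "eef_pos": TCP position; "ee_rot": TCP orientation; "force": force on the tool from outside, world axes, zero at the start; "wrist_torque": the same for the moment, N m; "grip_width": opening from 0.0 (shut) to 1.0 (fully open); "grip_force": force on a finger pad.
Only numpy, scipy, OpenCV 4.12 (cv2) and the standard library are available. Lean on these libraries where they do the work, as an engineer would, in place of code of your own. Each camera call takes 0.05 s, during which the arm holds its last target. There are 200 camera calls.

TASK

Lay each of the four tape-bound glass plates in the sink mat whose well is cut for its format, so that all four lie flat at the bottom of their own wells, glass side up as they are now. They are fragile: lower each one and set it down rather than letting it drop, and leave the two bottles standing where they are.

Things in the scene. Friction and masses are not known exactly. Their poses are not given: they have to be found in the camera images.
- small_plate_mid (a point): The small plate: a dark, cracked glass photograph sealed between two cover glasses with black edge tape: a stiff slab 60 x 45 mm, 7 mm thick, about 47 g, at first lying flat on the table (top at z = 0). Point: centre of the slab, 3.5 mm above its underside; x along the 60 mm side, y along the 45 mm side, z up.
- square_plate_mid (a point): The square plate: a dark, cracked glass photograph sealed between two cover glasses with black edge tape: a stiff slab 60 x 60 mm, 7 mm thick, about 63 g, at first lying flat on the table (top at z = 0). Point: centre of the slab, 3.5 mm above its underside; x along the 60 mm side, y along the 60 mm side, z up.
- stereo_plate_mid (a point): The stereo plate (a long stereo pair, two square views side by side): a dark, cracked glass photograph sealed between two cover glasses with black edge tape: a stiff slab 107 x 45 mm, 7 mm thick, about 84 g, at first lying flat on the table (top at z = 0). Point: centre of the slab, 3.5 mm above its underside; x along the 107 mm side, y along the 45 mm side, z up.
- large_plate_mid (a point): The large plate: a dark, cracked glass photograph sealed between two cover glasses with black edge tape: a stiff slab 90 x 65 mm, 7 mm thick, about 102 g, at first lying flat on the table (top at z = 0). Point: centre of the slab, 3.5 mm above its underside; x along the 90 mm side, y along the 65 mm side, z up.
- small_sink_floor (a point): Sink mat of the small plate: fixed cream board 165 (x) x 125 (y) mm (all four alike) with a grey-floored well 76 (x) x 61 (y) mm, 8 mm bigger all round than the plate. Point: centre of the well's floor, 2 mm above the table; z up. The border stands 7 mm above the floor; midway on the +y and -y sides it is cut away to floor level, 50 mm wide, out to the board's edge, for the fingers.
- square_sink_floor (a point): Sink mat of the square plate: fixed cream board 165 (x) x 125 (y) mm (all four alike) with a grey-floored well 76 (x) x 76 (y) mm, 8 mm bigger all round than the plate. Point: centre of the well's floor, 2 mm above the table; z up. The border stands 7 mm above the floor; midway on the +y and -y sides it is cut away to floor level, 50 mm wide, out to the board's edge, for the fingers.
- stereo_sink_floor (a point): Sink mat of the stereo plate: fixed cream board 165 (x) x 125 (y) mm (all four alike) with a grey-floored well 123 (x) x 61 (y) mm, 8 mm bigger all round than the plate. Point: centre of the well's floor, 2 mm above the table; z up. The border stands 7 mm above the floor; midway on the +y and -y sides it is cut away to floor level, 50 mm wide, out to the board's edge, for the fingers.
- large_sink_floor (a point): Sink mat of the large plate: fixed cream board 165 (x) x 125 (y) mm (all four alike) with a grey-floored well 106 (x) x 81 (y) mm, 8 mm bigger all round than the plate. Point: centre of the well's floor, 2 mm above the table; z up. The border stands 7 mm above the floor; midway on the +y and -y sides it is cut away to floor level, 50 mm wide, out to the board's edge, for the fingers.
- white_bottle_mid (a point): Bystander: white plastic bottle with a black cap, 62 mm across, 150 mm tall, standing upright on the right of the work. The point is its centre, 75 mm above the table.
- amber_bottle_mid (a point): Bystander: small amber glass bottle with a white cap, 34 mm across, 80 mm tall, standing upright on the left of the work. The point is its centre, 40 mm above the table.

How it is judged:
By the outcome, as a careful person would: the job done as asked, in the order asked, and still so for the second after the job is handed in, with the robot touching nothing.
It also fails if it takes over 96 s, if anything falls off the work surface, if the arm or the gripper's body presses on something with over 40 N, if the wrist force passes 120 N, or if a joint passes its speed limit or range.

## Working session

There is one attempt and no reset: what is moved stays moved. The work goes in short steps, Python scripts to look and compute and a shell command to move; the robot and the scene stay as the last step left them, time stands still between calls to the robot, and variables do not carry over. Pictures are saved under pics/ and viewed, at most 18 in all, crops included, and the job is handed in when it is done.

```bash
mkdir -p pics; python3 - <<'E'
from rig import ctrl
import cv2
s=ctrl.sense();print(s)
for n in("scene","top"):
    c=ctrl.capture(n);cv2.imwrite(f"pics/{n}0.png",c["pixels"])
    print({k:(v if k!="pixels" else 0) for k,v in c.items()})
E
```

```text
{'time_s': 0.0, 'joints': array([ 1.05458923e+00,  3.13454467e-01,  1.49841866e+00,  3.79292720e-06,
        1.33099910e+00, -2.23418531e-01]), 'dq': array([ 0.00028178,  0.00081677, -0.00071599,  0.0017108 ,  0.00172962,
        0.00109967]), 'tau': array([ 1.11171932e-03, -4.12283850e+01, -2.59737647e+01, -1.32134919e-04,
        4.27116029e-03, -1.87096282e-05]), 'eef_pos': array([151.41177619, 502.41282792, 216.23973707]), 'ee_rot': array([-2.32962243e-04,  1.45872357e-01,  9.89303212e-01, -5.95867597e-04]), 'force': array([-0.14171457, -0.16021687, -0.27226108]), 'wrist_torque': array([-0.00824551,  0.00149438,  0.02357236]), 'grip_force': 0.0, 'grip_width': 1.0026413826300902}
{'pixels': 0, 'fx': 488.607125295786, 'fy': 488.607125295786, 'cx': 283.7959218154156, 'cy': 208.03333818535975, 'dist': array([-0.13332672,  0.        ,  0.        ,  0.        ,  0.        ]), 'R': array([[-0.78453901,  0.61986894,  0.01615678],
       [ 0.45471245,  0.59283271, -0.66466981],
       [-0.42158644, -0.51411271, -0.74696251]]), 't': array([ 393.06491881, -166.89756934, 1597.89104859])}
{'pixels': 0, 'fx': 487.95619383923434, 'fy': 487.95619383923434, 'cx': 275.47730819466, 'cy': 208.01571779381402, 'dist': array([-0.170007,  0.      ,  0.      ,  0.      ,  0.      ]), 'R': array([[-0.03333099, -0.99943486,  0.00436005],
       [-0.97854341,  0.03174614, -0.20358041],
       [ 0.20332695, -0.01105203, -0.97904852]]), 't': array([  10.50651685,  521.76205223, 1209.37902449])}
```

View pics/top0.png

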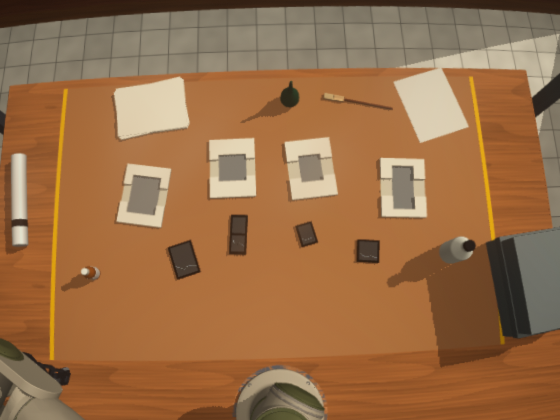

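View pics/scene0.png

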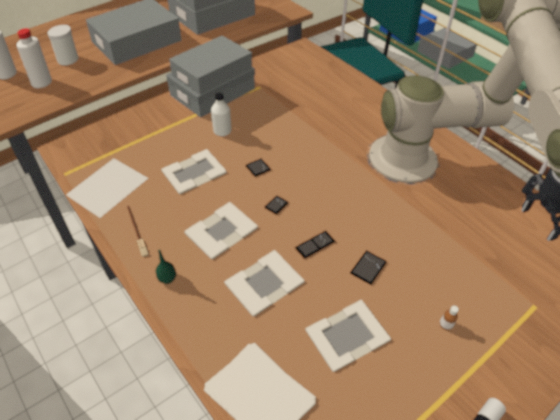

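The top view shows four mats, left to right at (145,195), (232,168), (311,168) and (403,187). The plates are large (184,260), stereo (239,235), small (307,234) and square (368,251). The bottles are at (90,272) and (457,250).

```bash
cat > h.py <<'E'
import cv2,numpy as np
from rig import ctrl
def cast(c,px,z):
    K=np.array([[c["fx"],0,c["cx"]],[0,c["fy"],c["cy"]],[0,0,1]])
    u=cv2.undistortPoints(np.float64(px).reshape(-1,1,2),K,c["dist"]).reshape(-1,2)
    d=np.c_[u,np.ones(len(u))]@c["R"]; o=-c["R"].T@c["t"]
    return (o+d*((z-o[2])/d[:,2])[:,None])[:,:2]
def proj(c,P):
    K=np.array([[c["fx"],0,c["cx"]],[0,c["fy"],c["cy"]],[0,0,1]])
    return cv2.projectPoints(np.float64(P).reshape(-1,1,3),cv2.Rodrigues(c["R"])[0],c["t"],K,c["dist"])[0].reshape(-1,2)
def blobs(c,mask,z,lo,hi,box=((230,700),(-400,420))):
    """rects: centre, long, short, angle of long side (deg)"""
    out=[]
    for k in cv2.findContours(mask,cv2.RETR_EXTERNAL,cv2.CHAIN_APPROX_NONE)[0]:
        a=cv2.contourArea(k)
        if a<15: continue
        w=cast(c,k/4-0.375,z)
        (x,y),(p,q),t=cv2.minAreaRect(np.float32(w))
        if p<q: p,q,t=q,p,t+90
        if lo<p<hi and q>lo*.6 and box[0][0]<x<box[0][1] and box[1][0]<y<box[1][1]:
            m=cv2.moments(np.float32(w)); out.append([x,y,m["m10"]/m["m00"],m["m01"]/m["m00"],p,q,(t+90)%180-90])
    return np.array(sorted(out,key=lambda r:-r[1]))
def masks(c):
    im=cv2.resize(c["pixels"],None,fx=4,fy=4,interpolation=cv2.INTER_CUBIC)
    h=cv2.cvtColor(im,cv2.COLOR_BGR2HSV); v=h[...,2]; s=h[...,1]
    dark=np.uint8(v<75)*255
    well=np.uint8((v>75)&(v<150)&(s<70))*255
    k=np.ones((5,5),np.uint8)
    return cv2.morphologyEx(dark,cv2.MORPH_CLOSE,np.ones((9,9),np.uint8)),cv2.morphologyEx(well,cv2.MORPH_OPEN,k),h
E
python3 - <<'E'
from h import *
np.set_printoptions(precision=1,suppress=True)
for n in("top","scene"):
    c=ctrl.capture(n);d,w,h=masks(c);print(n)
    print("plates\n",blobs(c,d,6,35,140));print("wells\n",blobs(c,w,2,40,150))
    if n=="top":
        for p in[(232,168),(145,195),(403,187),(311,168),(232,147),(232,186),(225,145),(350,220)]:print(p,h[p[1]*4,p[0]*4])
        cv2.imwrite("pics/crop.png",cv2.resize(c["pixels"][120:300,100:450],(800,411),interpolation=cv2.INTER_CUBIC))
E
```

```text
top
plates
 [[ 400.7  241.3  400.8  241.3   88.6   64.3   16.8]
 [ 464.2   95.3  464.3   95.4  104.    43.6   -4.1]
 [ 458.3  -86.4  450.5  -88.7   56.9   43.3   15. ]
 [ 407.3 -247.9  407.3 -248.1   60.    58.6   84.2]]
wells
 [[ 582.6  352.5  581.9  352.8  103.3   79.2   -8.8]
 [ 652.5  107.5  652.5  107.9   75.5   73.4  -90. ]
 [ 644.5 -106.3  643.7 -105.4   71.9   58.3    4.8]
 [ 581.6 -360.8  582.  -360.8  121.3   61.9   -3.9]]
(232, 168) [ 18  46 134]
(145, 195) [ 18  54 137]
(403, 187) [ 18  44 134]
(311, 168) [ 17  58 144]
(232, 147) [ 20  51 228]
(232, 186) [ 21  50 229]
(225, 145) [ 20  53 227]
(350, 220) [ 14 163 174]
scene
plates
 [[ 405.8  243.4  418.5  253.5   86.8   62.    16.8]
 [ 468.4   97.6  471.1  102.   103.4   43.1   -4. ]
 [ 462.9  -83.3  469.4  -73.8   55.8   43.1   13.9]
 [ 411.9 -244.7  420.  -233.4   56.8   55.3   84.1]]
wells
 [[ 581.8  351.2  582.3  351.1   99.9   78.1   -9. ]
 [ 400.1  240.   400.5  239.2   76.9   55.2   19.4]
 [ 650.5  105.9  650.7  106.8   72.6   69.3   89.9]
 [ 457.5  -91.6  457.3  -92.    45.7   32.6   14.5]
 [ 642.2 -109.9  641.8 -108.9   68.6   56.8    5.2]
 [ 406.  -252.5  406.8 -253.7   47.5   46.4   84.1]
 [ 579.4 -363.3  580.  -364.3  114.3   57.2   -3.2]]
```

View pics/crop.png

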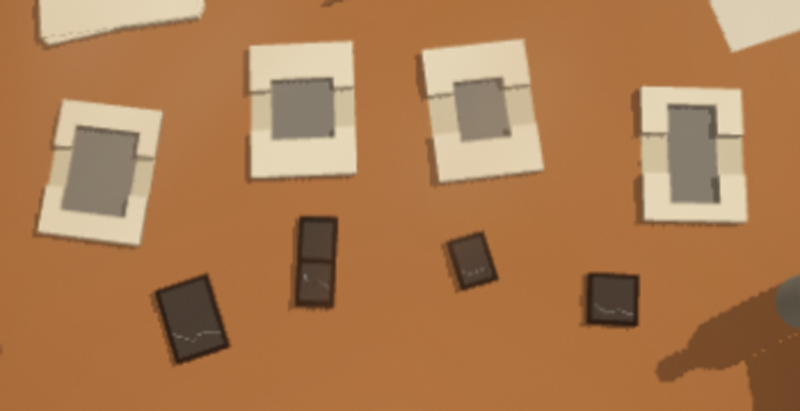

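```bash
python3 -m jog '[{"delta_pos":[60,-65,-20],"angular":[0,0,0.15],"fingers":1},{"delta_pos":[100,-105,-50],"angular":[0,0,0.3],"fingers":1},{"delta_pos":[140,-145,-80],"angular":[0,0,0.45],"fingers":1},{"delta_pos":[180,-187,-110],"angular":[0,0,0.58],"fingers":1},{"delta_pos":[215,-225,-140],"angular":[0,0,0.586],"fingers":1},{"delta_pos":[249.3,-261.4,-166.8],"angular":[0,0,0.586],"fingers":0.93},{"delta_pos":[249.3,-261.4,-166.8],"angular":[0,0,0.586],"fingers":0.93},{"delta_pos":[249.3,-261.4,-166.8],"angular":[0,0,0.586],"fingers":0.93},{"delta_pos":[249.3,-261.4,-166.8],"angular":[0,0,0.586],"fingers":0.93}]' 40
python3 - <<'E'
from h import *
c=ctrl.capture("scene");cv2.imwrite("pics/s1.png",cv2.resize(c["pixels"][180:340,260:480],(770,560),interpolation=cv2.INTER_CUBIC))
E
```

```text
time_s: 1.32
eef_pos: [400.5, 241.8, 50.4]
ee_rot: [0.0, -0.146, 0.989, 0.0]
force: [0.0, -0.1, 0.8]
grip_width: 0.928
grip_force: 0.0
```

View pics/s1.png

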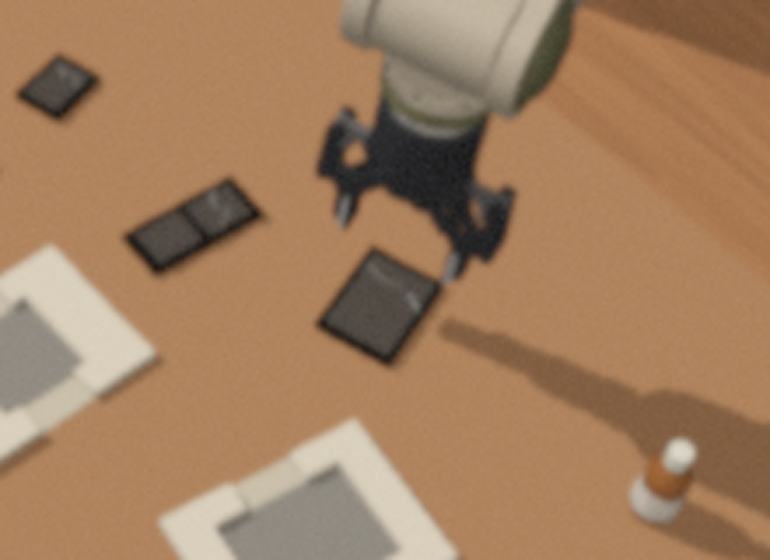

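The jaws straddle the large plate and line up with it: fingers at about (345,215) and (450,270) in the crop, plate at (380,305) below. Next I descend.

```bash
python3 -m jog '[{"delta_pos":[0,0,-18],"angular":[0,0,0],"fingers":0.93},{"delta_pos":[0,0,-32],"angular":[0,0,0],"fingers":0.93},{"delta_pos":[0,0,-37],"angular":[0,0,0],"fingers":0.93},{"delta_pos":[0,0,-37],"angular":[0,0,0],"fingers":0.88},{"delta_pos":[0,0,-37],"angular":[0,0,0],"fingers":0.82},{"delta_pos":[0,0,-37],"angular":[0,0,0],"fingers":0.82}]' 40
```

```text
time_s: 2.12
eef_pos: [401.1, 241.3, 13.4]
ee_rot: [0.0, -0.146, 0.989, 0.0]
force: [0.1, -0.1, 0.3]
grip_width: 0.817
grip_force: 0.0
```

```bash
python3 -m jog '[{"delta_pos":[0,0,-1.5],"angular":[0,0,0],"fingers":0.82},{"delta_pos":[0,0,-2.5],"angular":[0,0,0],"fingers":0.82},{"delta_pos":[0,0,-2.5],"angular":[0,0,0],"fingers":0.82}]' 40; python3 -m jog '[{"delta_pos":[0,0,-1],"angular":[0,0,0],"fingers":0.82},{"delta_pos":[0,0,-1],"angular":[0,0,0],"fingers":0.82}]' 40;python3 -m jog '[{"delta_pos":[0,0,-1],"angular":[0,0,0],"fingers":0.82},{"delta_pos":[0,0,-1],"angular":[0,0,0],"fingers":0.82}]' 40
```

```text
time_s: 2.5
eef_pos: [400.8, 241.2, 10.4]
ee_rot: [-0.0, -0.146, 0.989, -0.0]
force: [0.3, 0.5, -0.4]
grip_width: 0.821
grip_force: 0.0
time_s: 2.75
eef_pos: [400.8, 241.2, 9.4]
ee_rot: [-0.0, -0.146, 0.989, -0.0]
force: [-0.2, -0.8, 0.1]
grip_width: 0.817
grip_force: 0.0
time_s: 3.0
eef_pos: [400.8, 241.2, 8.4]
ee_rot: [-0.0, -0.146, 0.989, -0.0]
force: [-0.7, -0.1, -0.0]
grip_width: 0.826
grip_force: 0.0
```

```bash
python3 -m jog '[{"delta_pos":[0,0,-1],"angular":[0,0,0],"fingers":0.82},{"delta_pos":[0,0,-1],"angular":[0,0,0],"fingers":0.82}]' 40;python3 -m jog '[{"delta_pos":[0,0,-1],"angular":[0,0,0],"fingers":0.82},{"delta_pos":[0,0,-1],"angular":[0,0,0],"fingers":0.82}]' 40
```

```text
time_s: 3.25
eef_pos: [400.8, 241.3, 7.4]
ee_rot: [-0.0, -0.146, 0.989, -0.0]
force: [-0.3, -1.1, -0.7]
grip_width: 0.819
grip_force: 0.0
time_s: 3.5
eef_pos: [400.8, 241.2, 6.4]
ee_rot: [-0.0, -0.146, 0.989, -0.0]
force: [-0.1, 0.4, -0.3]
grip_width: 0.821
grip_force: 0.0
```

```bash
python3 -m jog '[{"delta_pos":[0,0,-1],"angular":[0,0,0],"fingers":0.82},{"delta_pos":[0,0,-1],"angular":[0,0,0],"fingers":0.82}]' 40;python3 -m jog '[{"delta_pos":[0,0,-1],"angular":[0,0,0],"fingers":0.82},{"delta_pos":[0,0,-1],"angular":[0,0,0],"fingers":0.82}]' 40
```

```text
time_s: 3.75
eef_pos: [400.8, 241.3, 5.4]
ee_rot: [-0.0, -0.146, 0.989, -0.0]
force: [-0.2, -0.1, -0.7]
grip_width: 0.82
grip_force: 0.0
time_s: 4.0
eef_pos: [400.8, 241.2, 4.4]
ee_rot: [-0.0, -0.146, 0.989, -0.0]
force: [1.0, -0.4, -0.6]
grip_width: 0.818
grip_force: 0.0
```

```bash
python3 -m jog '[{"delta_pos":[0,0,2],"angular":[0,0,0],"fingers":0.8},{"delta_pos":[0,0,2],"angular":[0,0,0],"fingers":0.78},{"delta_pos":[0,0,2],"angular":[0,0,0],"fingers":0.76},{"delta_pos":[0,0,2],"angular":[0,0,0],"fingers":0.74},{"delta_pos":[0,0,2],"angular":[0,0,0],"fingers":0.74}]' 40
```

```text
time_s: 4.62
eef_pos: [400.8, 241.3, 6.5]
ee_rot: [-0.0, -0.146, 0.989, -0.0]
force: [-0.4, -0.5, -1.1]
grip_width: 0.74
grip_force: 0.0
```

```bash
python3 -m jog '[{"delta_pos":[0,0,0],"angular":[0,0,0],"fingers":0.72},{"delta_pos":[0,0,0],"angular":[0,0,0],"fingers":0.7},{"delta_pos":[0,0,0],"angular":[0,0,0],"fingers":0.7}]' 40
python3 - <<'E'
from h import *
c=ctrl.capture("scene");cv2.imwrite("pics/s2.png",cv2.resize(c["pixels"][200:300,320:430],(770,700)[:2],interpolation=cv2.INTER_CUBIC)[:600])
E
```

```text
time_s: 5.0
eef_pos: [400.9, 241.2, 6.5]
ee_rot: [0.0, -0.146, 0.989, -0.0]
force: [0.7, -0.0, 0.1]
grip_width: 0.7
grip_force: 0.0
```

View pics/s2.png

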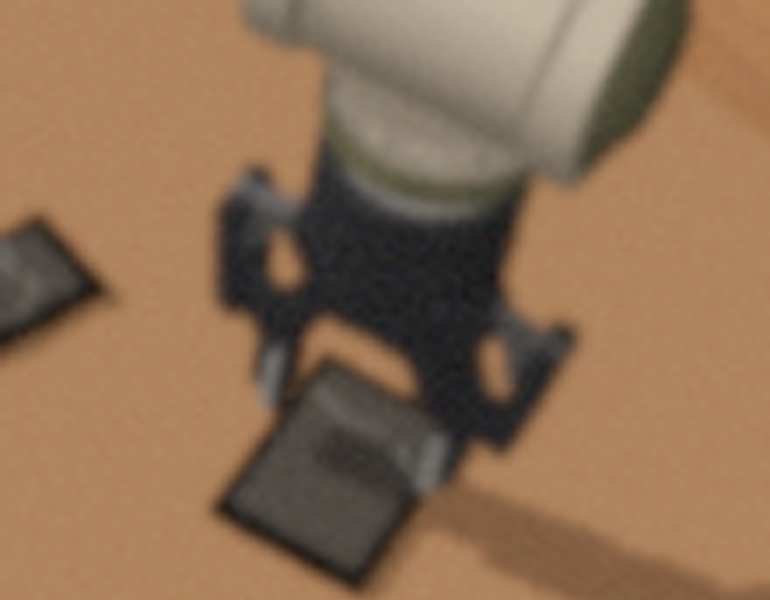

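The fingertips at (270,395) and (430,485) sit close to the plate's two edges and aren't visibly on top. I'll keep closing.

```bash
python3 -m jog '[{"delta_pos":[0,0,0],"angular":[0,0,0],"fingers":0.68},{"delta_pos":[0,0,0],"angular":[0,0,0],"fingers":0.66},{"delta_pos":[0,0,0],"angular":[0,0,0],"fingers":0.66}]' 40;
```

```text
time_s: 5.42
eef_pos: [400.8, 241.3, 6.5]
ee_rot: [-0.0, -0.146, 0.989, -0.0]
force: [-0.6, 0.4, -0.7]
grip_width: 0.66
grip_force: 0.0
```

```bash
python3 - <<'E'
from h import *
np.set_printoptions(precision=1,suppress=True)
c=ctrl.capture("scene")
a=np.deg2rad(106.8);ax=np.array([np.cos(a),np.sin(a)])
for z in(0,4,8,12):
    w=cast(c,[(381.4,269.3),(358.6,256.8)],z)-[400.8,241.3]
    print(z,w@ax,w@[np.sin(a),-np.cos(a)])
print(ctrl.sense()["grip_width"])
im=c["pixels"][215:290,330:420]
cv2.imwrite("pics/s3.png",cv2.convertScaleAbs(cv2.resize(im,(720,600),interpolation=cv2.INTER_CUBIC),alpha=1.6,beta=10))
E
```

```text
0 [ 31.7 -39. ] [-13.1 -13.8]
4 [ 32.5 -38. ] [-10.3 -10.9]
8 [ 33.2 -37. ] [-7.4 -8.1]
12 [ 33.9 -36.1] [-4.6 -5.2]
0.6627304031586798
```

View pics/s3.png

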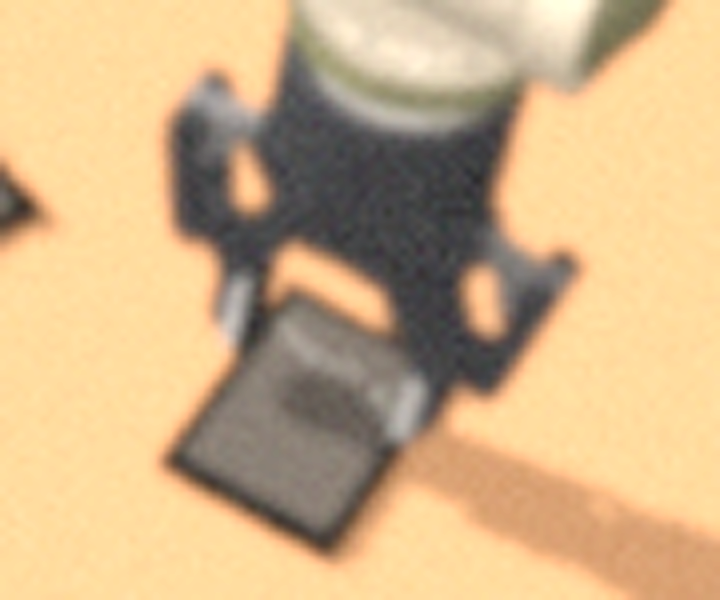

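The pads at about (235,320) and (405,410) bracket the plate at its edges, at table level. The opening scale is nonlinear, so I'll continue closing.

```bash
python3 -m jog '[{"delta_pos":[0,0,0],"angular":[0,0,0],"fingers":0.64},{"delta_pos":[0,0,0],"angular":[0,0,0],"fingers":0.62},{"delta_pos":[0,0,0],"angular":[0,0,0],"fingers":0.62}]' 40;
```

```text
time_s: 5.85
eef_pos: [400.8, 241.3, 6.5]
ee_rot: [0.0, -0.146, 0.989, 0.0]
force: [-0.7, -0.0, -0.4]
grip_width: 0.618
grip_force: 0.0
```

```bash
python3 -m jog '[{"delta_pos":[0,0,0],"angular":[0,0,0],"fingers":0.6},{"delta_pos":[0,0,0],"angular":[0,0,0],"fingers":0.57},{"delta_pos":[0,0,0],"angular":[0,0,0],"fingers":0.57},{"delta_pos":[0,0,0],"angular":[0,0,0],"fingers":0.57}]' 40
python3 - <<'E'
from h import *
c=ctrl.capture("scene")
im=c["pixels"][215:290,330:420]
cv2.imwrite("pics/s4.png",cv2.convertScaleAbs(cv2.resize(im,(720,600),interpolation=cv2.INTER_CUBIC),alpha=1.6,beta=10))
E
```

```text
time_s: 6.35
eef_pos: [400.8, 241.3, 6.5]
ee_rot: [-0.0, -0.146, 0.989, -0.0]
force: [0.2, 0.5, 0.3]
grip_width: 0.571
grip_force: 0.0
```

View pics/s4.png

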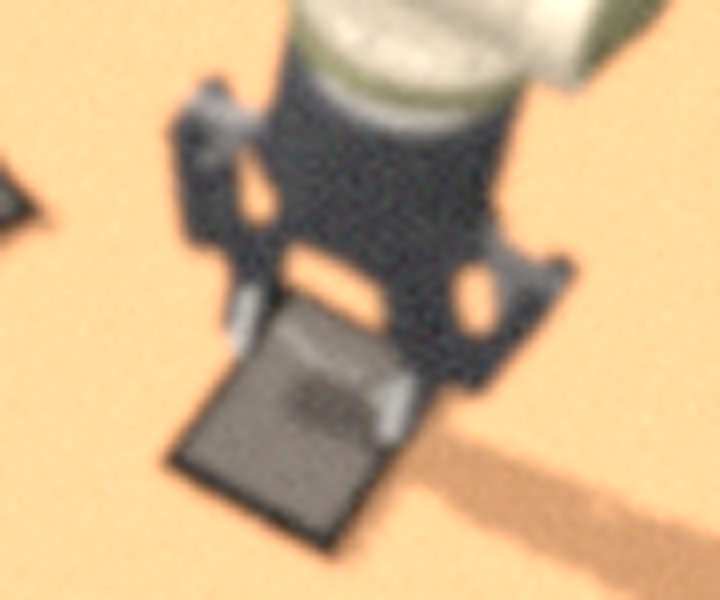

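```bash
python3 - <<'E'
from h import *
np.set_printoptions(precision=1,suppress=True)
c=ctrl.capture("scene");t=ctrl.capture("top")
a=np.deg2rad(106.8);ax=np.array([np.cos(a),np.sin(a),0]);bx=np.array([np.sin(a),-np.cos(a),0])
C=np.array([400.8,241.3,0])
for z in(0,8,16,24,32):
    P=[C+s*ax*h+bx*e+[0,0,z] for s,h in((1,26),(-1,26)) for e in(-11,11)]
    print(z,((proj(c,P)-[330,215])*8).ravel())
z=ctrl.sense();print(z["joints"],z["eef_pos"])
im=t["pixels"][220:300,140:236]
cv2.imwrite("pics/t1.png",cv2.convertScaleAbs(cv2.resize(im,(720,600),interpolation=cv2.INTER_CUBIC),alpha=1.6,beta=10))
E
```

```text
0 [393.2 430.5 362.5 475.3 258.2 357.7 226.6 401.3]
8 [397.2 416.9 366.4 461.7 261.5 343.9 229.8 387.5]
16 [401.1 403.1 370.3 448.  264.8 330.  233.  373.6]
24 [405.2 389.2 374.2 434.2 268.1 315.9 236.2 359.6]
32 [409.2 375.1 378.2 420.2 271.5 301.7 239.5 345.5]
[ 0.3  0.5  1.9 -0.   0.8 -1.6] [400.8 241.3   6.5]
```

View pics/t1.png

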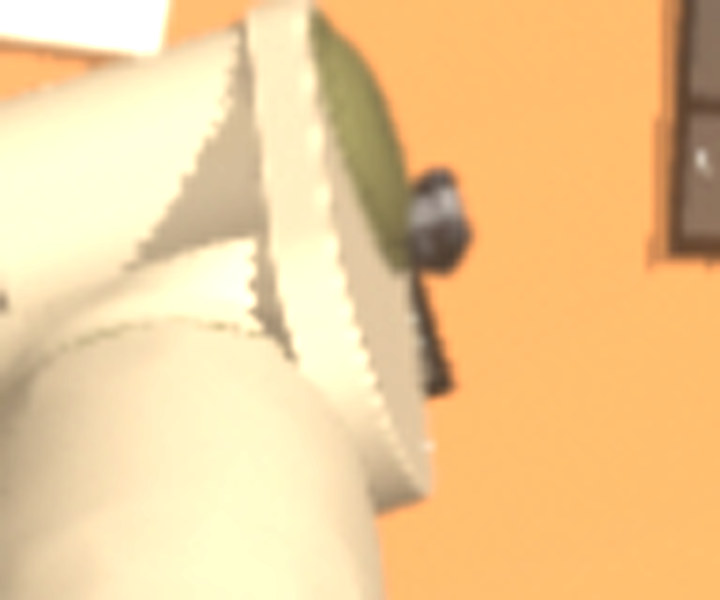

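The top view mostly shows the wrist hiding the plate. The scene view puts the tips (390,440) and (240,355) above the plate rather than beside it, so I'll reopen and feel further down.

```bash
python3 -m jog '[{"delta_pos":[0,0,0],"angular":[0,0,0],"fingers":0.85},{"delta_pos":[0,0,0],"angular":[0,0,0],"fingers":0.85},{"delta_pos":[0,0,0],"angular":[0,0,0],"fingers":0.85},{"delta_pos":[0,0,-1.5],"angular":[0,0,0],"fingers":0.85},{"delta_pos":[0,0,-3],"angular":[0,0,0],"fingers":0.85}]' 40; for i in 1 2; do echo; done; python3 -m jog '[{"delta_pos":[0,0,-1],"angular":[0,0,0],"fingers":0.85},{"delta_pos":[0,0,-2],"angular":[0,0,0],"fingers":0.85}]'; python3 -m jog '[{"delta_pos":[0,0,-1],"angular":[0,0,0],"fingers":0.85},{"delta_pos":[0,0,-1],"angular":[0,0,0],"fingers":0.85}]'
```

```text
time_s: 7.12
eef_pos: [400.8, 241.3, 3.4]
ee_rot: [-0.0, -0.146, 0.989, -0.0]
force: [-0.1, 1.0, 0.5]
grip_width: 0.853
grip_force: 0.0


time_s: 7.38
eef_pos: [400.8, 241.3, 1.4]
ee_rot: [-0.0, -0.146, 0.989, -0.0]
force: [-0.3, 0.3, -0.3]
grip_width: 0.848
grip_force: 0.0
time_s: 7.62
eef_pos: [400.8, 241.2, 0.4]
ee_rot: [-0.0, -0.146, 0.989, -0.0]
force: [-1.0, 0.0, 0.3]
grip_width: 0.849
grip_force: 0.0
```

```bash
python3 -m jog '[{"delta_pos":[0,0,-1],"angular":[0,0,0],"fingers":0.85},{"delta_pos":[0,0,-2],"angular":[0,0,0],"fingers":0.85}]' | egrep "pos|force"; python3 -m jog '[{"delta_pos":[0,0,-1],"angular":[0,0,0],"fingers":0.85},{"delta_pos":[0,0,-1.5],"angular":[0,0,0],"fingers":0.85}]'| egrep "pos|force"
python3 - <<'E'
from h import *
c=ctrl.capture("scene")
im=c["pixels"][215:290,330:420]
cv2.imwrite("pics/s5.png",cv2.convertScaleAbs(cv2.resize(im,(720,600),interpolation=cv2.INTER_CUBIC),alpha=1.6,beta=10))
E
```

```text
eef_pos: [400.8, 241.3, -1.6]
force: [0.5, 1.2, -0.5]
grip_force: 0.0
eef_pos: [400.8, 241.2, -3.1]
force: [0.1, 0.4, -0.5]
grip_force: 0.0
```

View pics/s5.png

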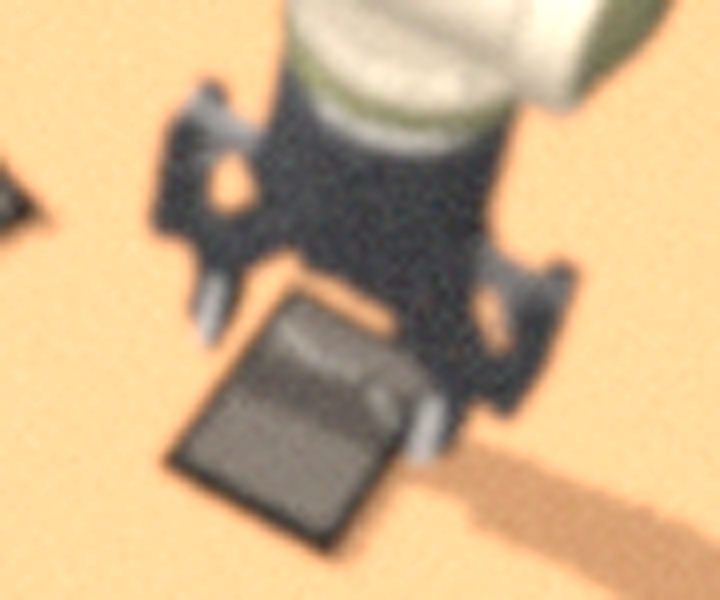

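The tips, (425,460) and (205,345), still seem to be about 15 mm up, judging by their shadows. I'll keep probing, with a force check between the calls.

```bash
cat > ok.sh <<'E'
awk '/eef_pos|grip/{print} /^force/{print; gsub(/[][,]/,""); z=$4; if(z<0)z=-z; f=(z>4)} END{exit f}'
E
python3 -m jog '[{"delta_pos":[0,0,-1],"angular":[0,0,0],"fingers":0.85},{"delta_pos":[0,0,-2],"angular":[0,0,0],"fingers":0.85}]' |sh ok.sh && python3 -m jog '[{"delta_pos":[0,0,-1],"angular":[0,0,0],"fingers":0.85},{"delta_pos":[0,0,-2],"angular":[0,0,0],"fingers":0.85}]' |sh ok.sh && python3 -m jog '[{"delta_pos":[0,0,-1],"angular":[0,0,0],"fingers":0.85},{"delta_pos":[0,0,-2],"angular":[0,0,0],"fingers":0.85}]' |sh ok.sh && python3 -m jog '[{"delta_pos":[0,0,-1],"angular":[0,0,0],"fingers":0.85},{"delta_pos":[0,0,-2],"angular":[0,0,0],"fingers":0.85}]' |sh ok.sh
```

```text
eef_pos: [400.9, 241.3, -5.0]
force: [0.4, 0.5, 0.2]
grip_width: 0.853
grip_force: 0.0
eef_pos: [400.8, 241.2, -7.1]
force: [-1.3, 0.0, 0.1]
grip_width: 0.853
grip_force: 0.0
eef_pos: [400.9, 241.3, -9.1]
force: [-0.1, 0.5, -0.2]
grip_width: 0.851
grip_force: 0.0
eef_pos: [400.9, 241.3, -11.1]
force: [-0.1, -0.1, 0.3]
grip_width: 0.847
grip_force: 0.0
```

```bash

python3 -m jog '[{"delta_pos":[0,0,-1],"angular":[0,0,0],"fingers":0.85},{"delta_pos":[0,0,-1.5],"angular":[0,0,0],"fingers":0.85}]' |sh ok.sh && python3 -m jog '[{"delta_pos":[0,0,-1],"angular":[0,0,0],"fingers":0.85},{"delta_pos":[0,0,-1.5],"angular":[0,0,0],"fingers":0.85}]' |sh ok.sh && python3 -m jog '[{"delta_pos":[0,0,-1],"angular":[0,0,0],"fingers":0.85},{"delta_pos":[0,0,-1.5],"angular":[0,0,0],"fingers":0.85}]' |sh ok.sh && python3 -m jog '[{"delta_pos":[0,0,-1],"angular":[0,0,0],"fingers":0.85},{"delta_pos":[0,0,-1.5],"angular":[0,0,0],"fingers":0.85}]' |sh ok.sh
python3 - <<'E'
from h import *
c=ctrl.capture("scene")
im=c["pixels"][215:290,330:420]
cv2.imwrite("pics/s6.png",cv2.convertScaleAbs(cv2.resize(im,(720,600),interpolation=cv2.INTER_CUBIC),alpha=1.6,beta=10))
E
```

```text
eef_pos: [400.8, 241.3, -12.6]
force: [-0.0, -0.5, 0.1]
grip_width: 0.847
grip_force: 0.0
eef_pos: [400.8, 241.3, -14.1]
force: [-0.7, 0.4, -0.5]
grip_width: 0.851
grip_force: 0.0
eef_pos: [400.8, 241.2, -15.6]
force: [0.8, -0.5, 0.0]
grip_width: 0.852
grip_force: 0.0
eef_pos: [400.8, 241.2, -17.1]
force: [0.0, -0.0, 0.7]
grip_width: 0.846
grip_force: 0.0
```

View pics/s6.png

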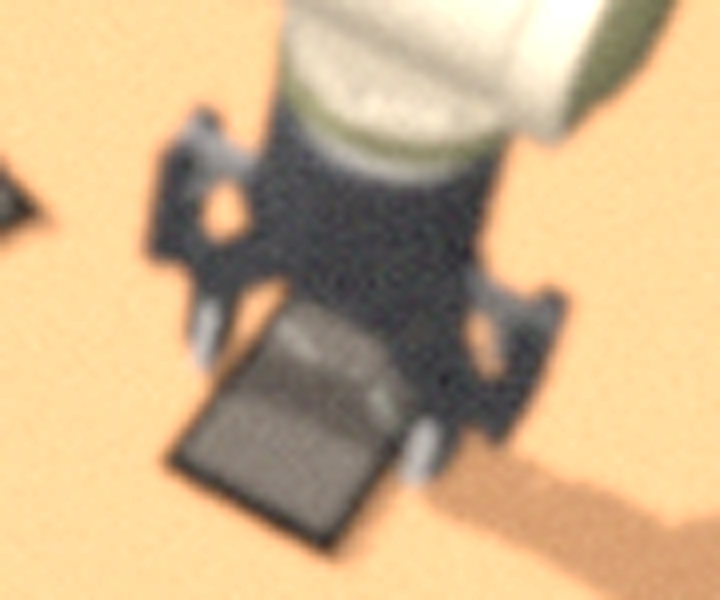

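The tips are now at (203,368) and (410,478), close to the table, and the shadow nearly meets the right tip. I'll keep going down.

```bash

python3 -m jog '[{"delta_pos":[0,0,-1],"angular":[0,0,0],"fingers":0.85},{"delta_pos":[0,0,-1.5],"angular":[0,0,0],"fingers":0.85}]' |sh ok.sh && python3 -m jog '[{"delta_pos":[0,0,-1],"angular":[0,0,0],"fingers":0.85},{"delta_pos":[0,0,-1.5],"angular":[0,0,0],"fingers":0.85}]' |sh ok.sh && python3 -m jog '[{"delta_pos":[0,0,-1],"angular":[0,0,0],"fingers":0.85},{"delta_pos":[0,0,-1.5],"angular":[0,0,0],"fingers":0.85}]' |sh ok.sh && python3 -m jog '[{"delta_pos":[0,0,-1],"angular":[0,0,0],"fingers":0.85},{"delta_pos":[0,0,-1],"angular":[0,0,0],"fingers":0.85}]' |sh ok.sh
```

```text
eef_pos: [400.8, 241.2, -18.6]
force: [0.4, -0.1, 1.0]
grip_width: 0.852
grip_force: 0.0
eef_pos: [400.8, 241.2, -20.1]
force: [-0.2, -0.0, -0.6]
grip_width: 0.85
grip_force: 0.0
eef_pos: [400.8, 241.2, -21.6]
force: [0.5, -0.2, -0.6]
grip_width: 0.856
grip_force: 0.0
eef_pos: [400.8, 241.2, -22.6]
force: [0.2, 0.4, -0.1]
grip_width: 0.852
grip_force: 0.0
```

```bash

python3 -m jog '[{"delta_pos":[0,0,0],"angular":[0,0,0],"fingers":0.81},{"delta_pos":[0,0,0],"angular":[0,0,0],"fingers":0.78}]' |sh ok.sh && python3 -m jog '[{"delta_pos":[0,0,0],"angular":[0,0,0],"fingers":0.76},{"delta_pos":[0,0,0],"angular":[0,0,0],"fingers":0.74},{"delta_pos":[0,0,0],"angular":[0,0,0],"fingers":0.72}]' |sh ok.sh
```

```text
eef_pos: [401.5, 241.5, -21.3]
force: [-4.1, -1.0, 15.8]
grip_width: 0.783
grip_force: 8.1
```

Table contact: at opening 0.78 the tips touch with TCP z at about −21.3. I'll raise 2.5 mm from there and close.

```bash

python3 -m jog '[{"delta_pos":[0,0,2],"angular":[0,0,0],"fingers":0.78},{"delta_pos":[0,0,3.5],"angular":[0,0,0],"fingers":0.78},{"delta_pos":[0,0,3.5],"angular":[0,0,0],"fingers":0.76},{"delta_pos":[0,0,3.5],"angular":[0,0,0],"fingers":0.74},{"delta_pos":[0,0,3.5],"angular":[0,0,0],"fingers":0.71},{"delta_pos":[0,0,3.5],"angular":[0,0,0],"fingers":0.68},{"delta_pos":[0,0,3.5],"angular":[0,0,0],"fingers":0.68}]' |sh ok.sh
```

```text
eef_pos: [401.0, 241.2, -18.5]
force: [-2.7, -1.5, 11.1]
grip_width: 0.747
grip_force: 41.2
```

Gripped (0.747, 41 N). Lifting, then over to the large well, stopping above it.

```bash

python3 -m jog '[{"delta_pos":[0,0,15],"angular":[0,0,0],"fingers":0.68},{"delta_pos":[10,6,40],"angular":[0,0,0],"fingers":0.68},{"delta_pos":[45,28,50],"angular":[0,0,-0.15],"fingers":0.68},{"delta_pos":[85,52,50],"angular":[0,0,-0.3],"fingers":0.68},{"delta_pos":[125,77,50],"angular":[0,0,-0.44],"fingers":0.68},{"delta_pos":[160,98,45],"angular":[0,0,-0.447],"fingers":0.68},{"delta_pos":[181.5,111,35],"angular":[0,0,-0.447],"fingers":0.68},{"delta_pos":[181.5,111,25],"angular":[0,0,-0.447],"fingers":0.68},{"delta_pos":[181.5,111,25],"angular":[0,0,-0.447],"fingers":0.68}]' |sh ok.sh
python3 - <<'E'
from h import *
c=ctrl.capture("scene")
im=c["pixels"][280:390,280:412]
cv2.imwrite("pics/s7.png",cv2.convertScaleAbs(cv2.resize(im,(720,600),interpolation=cv2.INTER_CUBIC),alpha=1.3,beta=10))
E
```

```text
eef_pos: [581.1, 351.7, 5.1]
force: [0.3, -0.1, -0.6]
grip_width: 0.741
grip_force: 45.3
```

View pics/s7.png

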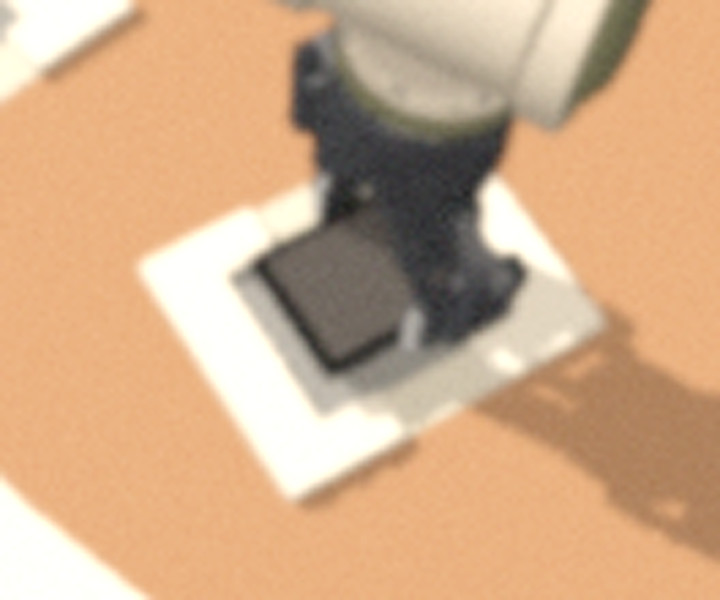

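The plate hangs level over the large well. Its near corner is at (335,375) and its left corner at (256,268); the well corners are at (325,415) and (235,272). I'll check the offset.

```bash
python3 - <<'E'
from h import *
np.set_printoptions(precision=1,suppress=True)
c=ctrl.capture("scene");f=lambda p:np.array(p)/5.4545+280
a=np.deg2rad(-8.8);X=np.array([np.cos(a),np.sin(a)]);Y=np.array([-np.sin(a),np.cos(a)])
for n,p,z in(("plate",[(335,375),(256,268)],23.6),("plate+5",[(335,375),(256,268)],28),("well",[(325,415),(235,272)],2)):
    w=cast(c,f(p),z)-[582.3,352.4];print(n,w@X,w@Y)
E
```

```text
plate [42.3 44.3] [ 31.9 -27.7]
plate+5 [43.9 45.8] [ 33.4 -25.9]
well [48.7 45.8] [ 38.  -39.2]
```

```bash

python3 -m jog '[{"delta_pos":[-1,-1,-8],"angular":[0,0,0],"fingers":0.68},{"delta_pos":[-1,-1,-15],"angular":[0,0,0],"fingers":0.68},{"delta_pos":[-1,-1,-19],"angular":[0,0,0],"fingers":0.68},{"delta_pos":[-1,-1,-20.5],"angular":[0,0,0],"fingers":0.68},{"delta_pos":[-1,-1,-20.5],"angular":[0,0,0],"fingers":0.68}]' |sh ok.sh && python3 -m jog '[{"delta_pos":[0,0,-1],"angular":[0,0,0],"fingers":0.68},{"delta_pos":[0,0,-1],"angular":[0,0,0],"fingers":0.68}]' |sh ok.sh && python3 -m jog '[{"delta_pos":[0,0,-1],"angular":[0,0,0],"fingers":0.68},{"delta_pos":[0,0,-1],"angular":[0,0,0],"fingers":0.68}]' |sh ok.sh && python3 -m jog '[{"delta_pos":[0,0,-1],"angular":[0,0,0],"fingers":0.68},{"delta_pos":[0,0,-1],"angular":[0,0,0],"fingers":0.68}]' |sh ok.sh
```

```text
eef_pos: [581.4, 351.3, -14.5]
force: [-0.4, -0.2, -1.3]
grip_width: 0.741
grip_force: 45.4
eef_pos: [581.4, 351.3, -15.5]
force: [0.8, -0.3, -0.7]
grip_width: 0.74
grip_force: 45.4
eef_pos: [581.5, 351.3, -16.3]
force: [-1.1, -0.1, 0.6]
grip_width: 0.74
grip_force: 45.5
eef_pos: [581.5, 351.3, -16.3]
force: [-4.2, -1.1, 7.9]
grip_width: 0.745
grip_force: 46.3
```

```bash

python3 -m jog '[{"delta_pos":[0,0,0.8],"angular":[0,0,0],"fingers":0.76},{"delta_pos":[0,0,0.8],"angular":[0,0,0],"fingers":0.8},{"delta_pos":[0,0,0.8],"angular":[0,0,0],"fingers":0.87},{"delta_pos":[0,0,1],"angular":[0,0,0],"fingers":0.87},{"delta_pos":[0,0,15],"angular":[0,0,0],"fingers":0.87},{"delta_pos":[0,0,40],"angular":[0,0,0],"fingers":0.87},{"delta_pos":[0,0,60],"angular":[0,0,0],"fingers":0.87}]' |sh ok.sh
python3 -m jog '[{"delta_pos":[-20,-50,0],"angular":[0,0,0.04],"fingers":0.8},{"delta_pos":[-40,-105,0],"angular":[0,0,0.082],"fingers":0.8},{"delta_pos":[-65,-160,0],"angular":[0,0,0.082],"fingers":0.76},{"delta_pos":[-90,-210,0],"angular":[0,0,0.082],"fingers":0.76},{"delta_pos":[-117.1,-256.1,0],"angular":[0,0,0.082],"fingers":0.76},{"delta_pos":[-117.1,-256.1,0],"angular":[0,0,0.082],"fingers":0.76}]' 40|sh ok.sh
python3 - <<'E'
from h import *
np.set_printoptions(precision=1,suppress=True)
c=ctrl.capture("top")
d,w,h=masks(c);print("plates\n",blobs(c,d,6,35,140))
cv2.imwrite("pics/t2.png",cv2.resize(c["pixels"][130:290,100:400],(800,427),interpolation=cv2.INTER_CUBIC))
E
```

```text
eef_pos: [581.8, 351.4, 44.6]
force: [-0.5, -0.2, -0.5]
grip_width: 0.871
grip_force: 0.0
eef_pos: [463.3, 93.2, 43.3]
force: [0.3, 0.1, 0.7]
grip_width: 0.762
grip_force: 0.0
plates
 [[ 581.5  351.1  569.5  361.9   88.9   64.7   -8.7]
 [ 458.3  -86.4  450.5  -89.2   56.9   43.3   15. ]
 [ 407.3 -248.   407.4 -248.    60.1   59.    85.2]]
```

View pics/t2.png

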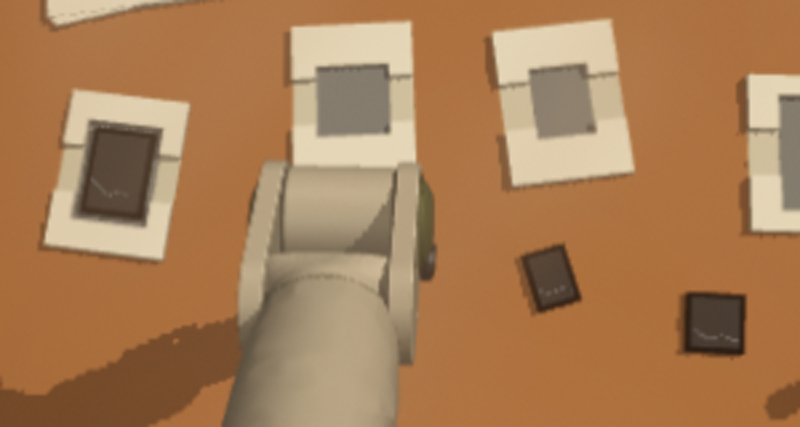

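The large plate lies inside its well with an even grey margin, centred at crop (120,170). Next is the stereo plate.

```bash

python3 -m jog '[{"delta_pos":[0,0,-30],"angular":[0,0,0],"fingers":0.76},{"delta_pos":[0,0,-48],"angular":[0,0,0],"fingers":0.76},{"delta_pos":[0,0,-55],"angular":[0,0,0],"fingers":0.74},{"delta_pos":[0,0,-55],"angular":[0,0,0],"fingers":0.66},{"delta_pos":[0,0,-55],"angular":[0,0,0],"fingers":0.62}]' |sh ok.sh && python3 -m jog '[{"delta_pos":[0,0,0],"angular":[0,0,0],"fingers":0.59},{"delta_pos":[0,0,0],"angular":[0,0,0],"fingers":0.56},{"delta_pos":[0,0,0],"angular":[0,0,0],"fingers":0.56}]' |sh ok.sh && python3 -m jog '[{"delta_pos":[0,0,0],"angular":[0,0,0],"fingers":0.52},{"delta_pos":[0,0,0],"angular":[0,0,0],"fingers":0.48},{"delta_pos":[0,0,0],"angular":[0,0,0],"fingers":0.45},{"delta_pos":[0,0,0],"angular":[0,0,0],"fingers":0.45}]' 40 |sh ok.sh
```

```text
eef_pos: [464.9, 95.4, -11.8]
force: [-0.1, -0.2, 0.6]
grip_width: 0.618
grip_force: 0.0
eef_pos: [464.3, 95.1, -12.4]
force: [-0.2, -0.1, -0.3]
grip_width: 0.56
grip_force: 0.0
eef_pos: [464.3, 95.1, -12.0]
force: [-3.0, 0.0, 7.7]
grip_width: 0.507
grip_force: 39.5
```

Gripped with light table contact. On to the stereo well.

```bash

python3 -m jog '[{"delta_pos":[0,0,15],"angular":[0,0,0],"fingers":0.45},{"delta_pos":[0,-10,40],"angular":[0,0,0],"fingers":0.45},{"delta_pos":[10,-50,60],"angular":[0,0,0],"fingers":0.45},{"delta_pos":[25,-95,60],"angular":[0,0,0],"fingers":0.45},{"delta_pos":[40,-145,60],"angular":[0,0,0],"fingers":0.45},{"delta_pos":[55,-195,60],"angular":[0,0,0],"fingers":0.45},{"delta_pos":[70,-245,60],"angular":[0,0,0],"fingers":0.45},{"delta_pos":[85,-295,60],"angular":[0,0,0],"fingers":0.45},{"delta_pos":[100,-345,60],"angular":[0,0,0],"fingers":0.45},{"delta_pos":[110,-395,60],"angular":[0,0,0],"fingers":0.45}]' |sh ok.sh;
python3 -m jog '[{"delta_pos":[5,-35,0],"angular":[0,0,0],"fingers":0.45},{"delta_pos":[7.3,-61.2,0],"angular":[0,0,0],"fingers":0.45},{"delta_pos":[7.3,-61.2,-20],"angular":[0,0,0],"fingers":0.45},{"delta_pos":[7.3,-61.2,-35],"angular":[0,0,0],"fingers":0.45},{"delta_pos":[7.3,-61.2,-35],"angular":[0,0,0],"fingers":0.45}]' |sh ok.sh
python3 - <<'E'
from h import *
c=ctrl.capture("scene");print(ctrl.sense()["time_s"])
im=c["pixels"][130:210,145:241]
cv2.imwrite("pics/s8.png",cv2.convertScaleAbs(cv2.resize(im,(720,600),interpolation=cv2.INTER_CUBIC),alpha=1.3,beta=10))
E
```

```text
eef_pos: [574.6, -301.5, 48.3]
force: [0.4, 1.0, -0.8]
grip_width: 0.5
grip_force: 40.8
eef_pos: [580.9, -359.3, 10.6]
force: [0.3, 0.0, -0.8]
grip_width: 0.501
grip_force: 40.8
20.05
```

View pics/s8.png

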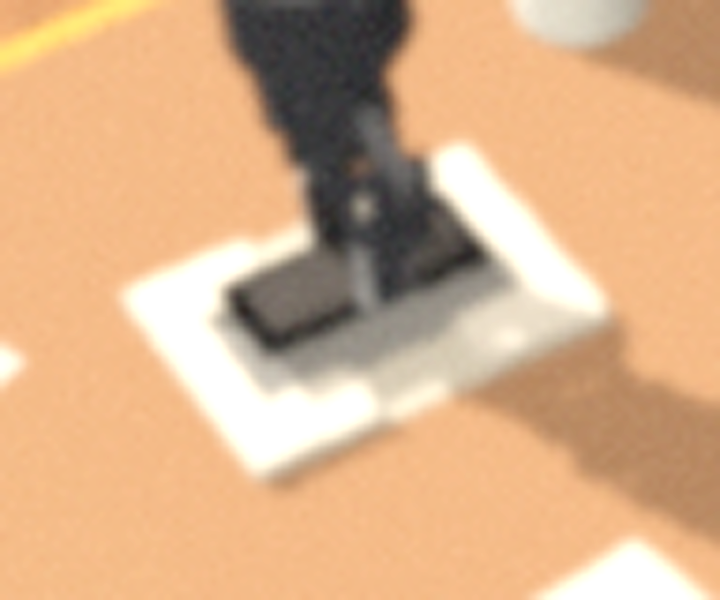

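The stereo plate hangs level and aligned over its well: plate corners (275,350) and (485,265) over the well's near edge. The bottle at (580,20) is well clear, so I'll lower.

```bash

python3 -m jog '[{"delta_pos":[0,0,-9],"angular":[0,0,0],"fingers":0.45},{"delta_pos":[0,0,-16],"angular":[0,0,0],"fingers":0.45},{"delta_pos":[0,0,-19.5],"angular":[0,0,0],"fingers":0.45},{"delta_pos":[0,0,-20.5],"angular":[0,0,0],"fingers":0.45},{"delta_pos":[0,0,-20.5],"angular":[0,0,0],"fingers":0.45}]' |sh ok.sh && python3 -m jog '[{"delta_pos":[0,0,-1],"angular":[0,0,0],"fingers":0.45},{"delta_pos":[0,0,-1],"angular":[0,0,0],"fingers":0.45}]' |sh ok.sh && python3 -m jog '[{"delta_pos":[0,0,-0.7],"angular":[0,0,0],"fingers":0.45},{"delta_pos":[0,0,-0.7],"angular":[0,0,0],"fingers":0.45}]' |sh ok.sh && python3 -m jog '[{"delta_pos":[0,0,-0.7],"angular":[0,0,0],"fingers":0.45},{"delta_pos":[0,0,-0.7],"angular":[0,0,0],"fingers":0.45}]' |sh ok.sh&& python3 -m jog '[{"delta_pos":[0,0,-0.7],"angular":[0,0,0],"fingers":0.45},{"delta_pos":[0,0,-0.7],"angular":[0,0,0],"fingers":0.45}]' |sh ok.sh
```

```text
eef_pos: [581.6, -361.1, -7.9]
force: [0.1, 0.1, -0.5]
grip_width: 0.5
grip_force: 40.8
eef_pos: [581.5, -361.1, -9.0]
force: [-0.6, 0.2, -0.7]
grip_width: 0.502
grip_force: 40.8
eef_pos: [581.5, -361.0, -9.7]
force: [-0.3, 0.6, -1.9]
grip_width: 0.502
grip_force: 40.8
eef_pos: [581.6, -361.1, -9.9]
force: [-2.8, 0.6, 5.1]
grip_width: 0.504
grip_force: 41.6
```

```bash

python3 -m jog '[{"delta_pos":[0,0,0.5],"angular":[0,0,0],"fingers":0.54},{"delta_pos":[0,0,0.5],"angular":[0,0,0],"fingers":0.6},{"delta_pos":[0,0,0.5],"angular":[0,0,0],"fingers":0.68},{"delta_pos":[0,0,0.5],"angular":[0,0,0],"fingers":0.68},{"delta_pos":[0,0,15],"angular":[0,0,0],"fingers":0.72},{"delta_pos":[0,0,40],"angular":[0,0,0],"fingers":0.72},{"delta_pos":[0,0,55],"angular":[0,0,0],"fingers":0.72}]' |sh ok.sh
python3 -m jog '[{"delta_pos":[-20,45,0],"angular":[0,0,0.15],"fingers":0.72},{"delta_pos":[-45,100,0],"angular":[0,0,0.3],"fingers":0.72},{"delta_pos":[-70,155,0],"angular":[0,0,0.333],"fingers":0.72},{"delta_pos":[-95,210,0],"angular":[0,0,0.333],"fingers":0.72},{"delta_pos":[-115,260,0],"angular":[0,0,0.333],"fingers":0.72},{"delta_pos":[-123.2,274.6,0],"angular":[0,0,0.333],"fingers":0.72},{"delta_pos":[-123.2,274.6,-30],"angular":[0,0,0.333],"fingers":0.72},{"delta_pos":[-123.2,274.6,-50],"angular":[0,0,0.333],"fingers":0.72},{"delta_pos":[-123.2,274.6,-56.4],"angular":[0,0,0.333],"fingers":0.7},{"delta_pos":[-123.2,274.6,-56.4],"angular":[0,0,0.333],"fingers":0.64}]' 40|sh ok.sh && python3 -m jog '[{"delta_pos":[0,0,0],"angular":[0,0,0],"fingers":0.59},{"delta_pos":[0,0,0],"angular":[0,0,0],"fingers":0.56},{"delta_pos":[0,0,0],"angular":[0,0,0],"fingers":0.54}]' |sh ok.sh && python3 -m jog '[{"delta_pos":[0,0,0],"angular":[0,0,0],"fingers":0.51},{"delta_pos":[0,0,0],"angular":[0,0,0],"fingers":0.48},{"delta_pos":[0,0,0],"angular":[0,0,0],"fingers":0.45},{"delta_pos":[0,0,0],"angular":[0,0,0],"fingers":0.45}]' 40 |sh ok.sh
python3 - <<'E'
from h import *
np.set_printoptions(precision=1,suppress=True)
c=ctrl.capture("top");print(ctrl.sense()["ee_rot"],ctrl.sense()["time_s"])
d,w,h=masks(c);print("plates\n",blobs(c,d,6,35,140))
E
```

```text
eef_pos: [582.1, -361.5, 46.9]
force: [0.4, -0.6, 0.4]
grip_width: 0.716
grip_force: 0.0
eef_pos: [458.7, -86.9, -11.6]
force: [0.5, -0.1, 0.2]
grip_width: 0.637
grip_force: 0.0
eef_pos: [458.6, -86.6, -11.5]
force: [-0.3, -0.7, 0.8]
grip_width: 0.536
grip_force: 0.2
eef_pos: [458.6, -86.6, -11.1]
force: [-2.7, 0.5, 8.2]
grip_width: 0.5
grip_force: 39.3
[ 0.  -0.1  1.  -0. ] 24.475
plates
 [[ 581.8  351.2  571.5  363.1   88.8   64.6   -8.3]
 [ 407.3 -248.1  407.4 -248.    60.1   59.1   85.4]
 [ 582.2 -360.1  582.6 -360.2  109.6   48.4   -4.2]]
```

Stereo is in its well (582,-360). The small plate is gripped, so it goes over to its own well next.

```bash

python3 -m jog '[{"delta_pos":[0,0,15],"angular":[0,0,0],"fingers":0.45},{"delta_pos":[10,0,40],"angular":[0,0,0],"fingers":0.45},{"delta_pos":[50,-5,50],"angular":[0,0,-0.1],"fingers":0.45},{"delta_pos":[95,-10,50],"angular":[0,0,-0.176],"fingers":0.45},{"delta_pos":[140,-15,50],"angular":[0,0,-0.176],"fingers":0.45},{"delta_pos":[185.6,-20.4,45],"angular":[0,0,-0.176],"fingers":0.45},{"delta_pos":[185.6,-20.4,35],"angular":[0,0,-0.176],"fingers":0.45},{"delta_pos":[185.6,-20.4,25],"angular":[0,0,-0.176],"fingers":0.45},{"delta_pos":[185.6,-20.4,25],"angular":[0,0,-0.176],"fingers":0.45}]' |sh ok.sh
python3 - <<'E'
from h import *
c=ctrl.capture("scene")
im=c["pixels"][195:265,175:259]
cv2.imwrite("pics/s9.png",cv2.convertScaleAbs(cv2.resize(im,(720,600),interpolation=cv2.INTER_CUBIC),alpha=1.3,beta=10))
E
```

```text
eef_pos: [642.6, -106.6, 12.6]
force: [-0.5, -0.4, -0.6]
grip_width: 0.493
grip_force: 40.6
```

View pics/s9.png

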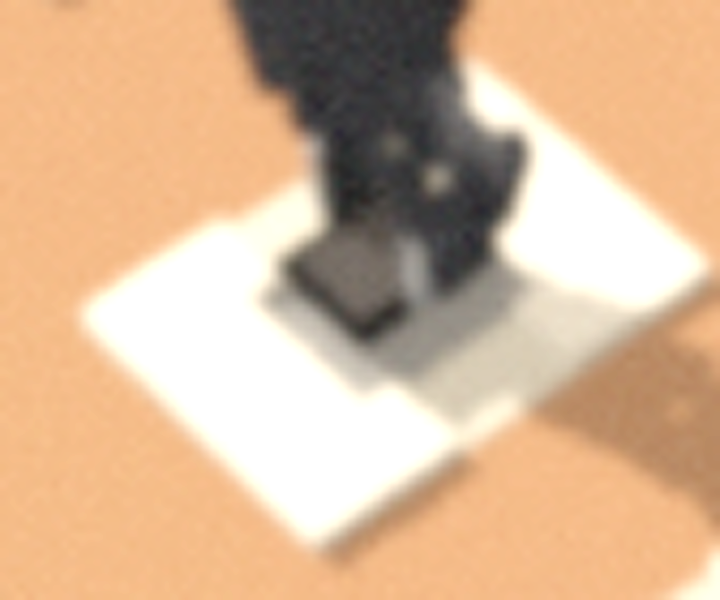

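The small plate hangs level with its corner at (365,335), inside the well outline (corner about (370,385)). Lowering.

```bash

python3 -m jog '[{"delta_pos":[0,0,-9],"angular":[0,0,0],"fingers":0.45},{"delta_pos":[0,0,-16],"angular":[0,0,0],"fingers":0.45},{"delta_pos":[0,0,-19.5],"angular":[0,0,0],"fingers":0.45},{"delta_pos":[0,0,-20.5],"angular":[0,0,0],"fingers":0.45},{"delta_pos":[0,0,-20.5],"angular":[0,0,0],"fingers":0.45}]' |sh ok.sh && python3 -m jog '[{"delta_pos":[0,0,-1],"angular":[0,0,0],"fingers":0.45},{"delta_pos":[0,0,-1],"angular":[0,0,0],"fingers":0.45}]' |sh ok.sh && python3 -m jog '[{"delta_pos":[0,0,-0.7],"angular":[0,0,0],"fingers":0.45},{"delta_pos":[0,0,-0.7],"angular":[0,0,0],"fingers":0.45}]' |sh ok.sh && python3 -m jog '[{"delta_pos":[0,0,-0.7],"angular":[0,0,0],"fingers":0.45},{"delta_pos":[0,0,-0.7],"angular":[0,0,0],"fingers":0.45}]' |sh ok.sh&& python3 -m jog '[{"delta_pos":[0,0,-0.7],"angular":[0,0,0],"fingers":0.45},{"delta_pos":[0,0,-0.7],"angular":[0,0,0],"fingers":0.45}]' |sh ok.sh
```

```text
eef_pos: [644.0, -106.9, -7.2]
force: [0.7, -0.1, -0.1]
grip_width: 0.491
grip_force: 40.6
eef_pos: [643.9, -106.8, -8.3]
force: [0.5, -0.3, -0.8]
grip_width: 0.492
grip_force: 40.6
eef_pos: [644.0, -106.9, -8.9]
force: [-1.2, 0.3, 1.3]
grip_width: 0.496
grip_force: 40.9
eef_pos: [644.1, -106.9, -8.9]
force: [-2.7, 0.4, 6.4]
grip_width: 0.497
grip_force: 42.1
```

```bash

python3 -m jog '[{"delta_pos":[0,0,0.6],"angular":[0,0,0],"fingers":0.54},{"delta_pos":[0,0,0.6],"angular":[0,0,0],"fingers":0.6},{"delta_pos":[0,0,0.6],"angular":[0,0,0],"fingers":0.68},{"delta_pos":[0,0,0.6],"angular":[0,0,0],"fingers":0.68},{"delta_pos":[0,0,15],"angular":[0,0,0],"fingers":0.8},{"delta_pos":[0,0,40],"angular":[0,0,0],"fingers":0.9},{"delta_pos":[0,0,55],"angular":[0,0,0],"fingers":0.9}]' |sh ok.sh
python3 -m jog '[{"delta_pos":[-45,-27,0],"angular":[0,0,-0.09],"fingers":0.9},{"delta_pos":[-90,-54,0],"angular":[0,0,-0.18],"fingers":0.9},{"delta_pos":[-140,-84,0],"angular":[0,0,-0.18],"fingers":0.9},{"delta_pos":[-190,-114,0],"angular":[0,0,-0.18],"fingers":0.9},{"delta_pos":[-236.7,-141.2,0],"angular":[0,0,-0.18],"fingers":0.9},{"delta_pos":[-236.7,-141.2,-30],"angular":[0,0,-0.18],"fingers":0.9},{"delta_pos":[-236.7,-141.2,-54],"angular":[0,0,-0.18],"fingers":0.9},{"delta_pos":[-236.7,-141.2,-61.3],"angular":[0,0,-0.18],"fingers":0.9},{"delta_pos":[-236.7,-141.2,-61.3],"angular":[0,0,-0.18],"fingers":0.8}]' 40|sh ok.sh && python3 -m jog '[{"delta_pos":[0,0,0],"angular":[0,0,0],"fingers":0.77},{"delta_pos":[0,0,0],"angular":[0,0,0],"fingers":0.74},{"delta_pos":[0,0,0],"angular":[0,0,0],"fingers":0.72}]' |sh ok.sh && python3 -m jog '[{"delta_pos":[0,0,0],"angular":[0,0,0],"fingers":0.7},{"delta_pos":[0,0,0],"angular":[0,0,0],"fingers":0.66},{"delta_pos":[0,0,0],"angular":[0,0,0],"fingers":0.62},{"delta_pos":[0,0,0],"angular":[0,0,0],"fingers":0.62}]' 40 |sh ok.sh
python3 - <<'E'
from h import *
np.set_printoptions(precision=1,suppress=True)
c=ctrl.capture("top");print(ctrl.sense()["time_s"])
d,w,h=masks(c);print("plates\n",blobs(c,d,6,35,140))
E
```

```text
eef_pos: [644.6, -107.0, 47.5]
force: [-0.1, 0.3, -0.2]
grip_width: 0.899
grip_force: 0.0
eef_pos: [407.5, -248.1, -15.7]
force: [0.3, 0.2, -0.0]
grip_width: 0.802
grip_force: 0.0
eef_pos: [407.5, -248.2, -15.6]
force: [0.0, -0.3, 0.1]
grip_width: 0.722
grip_force: 0.3
eef_pos: [407.5, -248.3, -15.2]
force: [-1.9, 1.4, 12.2]
grip_width: 0.68
grip_force: 40.4
29.95
plates
 [[ 581.8  351.3  571.5  363.3   88.6   64.3   -8.1]
 [ 290.8   88.   286.6   85.5  119.5   26.4   45.9]
 [ 582.3 -360.   582.6 -360.1  109.5   48.3   -4.1]]
```

```bash

python3 -m jog '[{"delta_pos":[0,0,15],"angular":[0,0,0],"fingers":0.62},{"delta_pos":[5,8,40],"angular":[0,0,0],"fingers":0.62},{"delta_pos":[30,44,60],"angular":[0,0,0.05],"fingers":0.62},{"delta_pos":[60,87,60],"angular":[0,0,0.094],"fingers":0.62},{"delta_pos":[90,131,60],"angular":[0,0,0.094],"fingers":0.62},{"delta_pos":[120,174,60],"angular":[0,0,0.094],"fingers":0.62},{"delta_pos":[150,218,60],"angular":[0,0,0.094],"fingers":0.62},{"delta_pos":[180,262,60],"angular":[0,0,0.094],"fingers":0.62},{"delta_pos":[212,308,60],"angular":[0,0,0.094],"fingers":0.62},{"delta_pos":[244.7,355.8,60],"angular":[0,0,0.094],"fingers":0.62}]' |sh ok.sh
python3 -m jog '[{"delta_pos":[0,0,-15],"angular":[0,0,0],"fingers":0.62},{"delta_pos":[0,0,-35],"angular":[0,0,0],"fingers":0.62},{"delta_pos":[0,0,-35],"angular":[0,0,0],"fingers":0.62}]' |sh ok.sh
python3 - <<'E'
from h import *
c=ctrl.capture("scene");t=ctrl.capture("top")
im=np.hstack([cv2.resize(c["pixels"][245:320,215:315],(400,300),interpolation=cv2.INTER_CUBIC),cv2.resize(t["pixels"][130:205,280:380],(400,300),interpolation=cv2.INTER_CUBIC)])
cv2.imwrite("pics/s10.png",cv2.convertScaleAbs(im,alpha=1.2,beta=10))
E
```

```text
eef_pos: [652.7, 109.4, 44.8]
force: [0.6, -0.6, -0.1]
grip_width: 0.678
grip_force: 43.0
eef_pos: [650.3, 106.7, 6.9]
force: [-0.3, -0.9, 0.5]
grip_width: 0.683
grip_force: 43.1
```

View pics/s10.png

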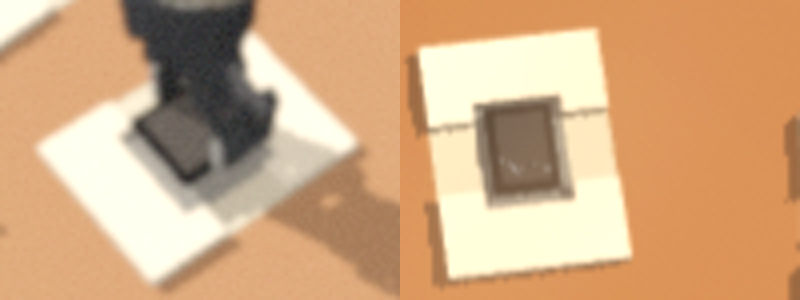

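In the right half the small plate lies in its well with grey margin all round (525,150). In the left half the square plate hangs over its well with its corner at (190,180). Lowering.

```bash

python3 -m jog '[{"delta_pos":[0,0,-9],"angular":[0,0,0],"fingers":0.62},{"delta_pos":[0,0,-16],"angular":[0,0,0],"fingers":0.62},{"delta_pos":[0,0,-19],"angular":[0,0,0],"fingers":0.62},{"delta_pos":[0,0,-20],"angular":[0,0,0],"fingers":0.62},{"delta_pos":[0,0,-20],"angular":[0,0,0],"fingers":0.62}]' |sh ok.sh && python3 -m jog '[{"delta_pos":[0,0,-1],"angular":[0,0,0],"fingers":0.62},{"delta_pos":[0,0,-1],"angular":[0,0,0],"fingers":0.62}]' |sh ok.sh && python3 -m jog '[{"delta_pos":[0,0,-0.7],"angular":[0,0,0],"fingers":0.62},{"delta_pos":[0,0,-0.7],"angular":[0,0,0],"fingers":0.62}]' |sh ok.sh && python3 -m jog '[{"delta_pos":[0,0,-0.7],"angular":[0,0,0],"fingers":0.62},{"delta_pos":[0,0,-0.7],"angular":[0,0,0],"fingers":0.62}]' |sh ok.sh&& python3 -m jog '[{"delta_pos":[0,0,-0.7],"angular":[0,0,0],"fingers":0.62},{"delta_pos":[0,0,-0.7],"angular":[0,0,0],"fingers":0.62}]' |sh ok.sh
```

```text
eef_pos: [652.0, 107.8, -10.9]
force: [0.8, -0.3, -0.4]
grip_width: 0.68
grip_force: 43.1
eef_pos: [652.0, 107.8, -12.0]
force: [0.8, -0.3, -0.7]
grip_width: 0.675
grip_force: 43.1
eef_pos: [651.9, 107.8, -12.8]
force: [0.5, -0.5, -0.7]
grip_width: 0.68
grip_force: 43.1
eef_pos: [652.0, 107.8, -13.0]
force: [-1.5, -0.4, 4.2]
grip_width: 0.677
grip_force: 43.7
```

Contact. Releasing, retreating upward and back, then a final look.

```bash

python3 -m jog '[{"delta_pos":[0,0,0.5],"angular":[0,0,0],"fingers":0.71},{"delta_pos":[0,0,0.5],"angular":[0,0,0],"fingers":0.78},{"delta_pos":[0,0,0.5],"angular":[0,0,0],"fingers":0.83},{"delta_pos":[0,0,0.5],"angular":[0,0,0],"fingers":0.83},{"delta_pos":[0,0,15],"angular":[0,0,0],"fingers":0.83},{"delta_pos":[0,0,45],"angular":[0,0,0],"fingers":0.83},{"delta_pos":[0,0,100],"angular":[0,0,0],"fingers":0.83},{"delta_pos":[-50,-10,150],"angular":[0,0,0],"fingers":0.83}]' |sh ok.sh
python3 -m jog '[{"delta_pos":[-60,-10,20],"angular":[0,0,0],"fingers":0.83},{"delta_pos":[-120,-20,40],"angular":[0,0,0],"fingers":0.83},{"delta_pos":[-180,-30,50],"angular":[0,0,0],"fingers":0.83},{"delta_pos":[-220,-40,50],"angular":[0,0,0],"fingers":0.83},{"delta_pos":[-220,-40,50],"angular":[0,0,0],"fingers":0.83},{"delta_pos":[-220,-40,50],"angular":[0,0,0],"fingers":0.83}]' |sh ok.sh
python3 - <<'E'
from h import *
np.set_printoptions(precision=1,suppress=True)
c=ctrl.capture("top");print(ctrl.sense()["time_s"])
d,w,h=masks(c);print(blobs(c,d,6,35,140))
cv2.imwrite("pics/t3.png",cv2.resize(c["pixels"][120:290,70:490],(800,324),interpolation=cv2.INTER_CUBIC))
E
```

```text
eef_pos: [609.4, 98.9, 133.3]
force: [0.5, -0.2, 0.4]
grip_width: 0.832
grip_force: 0.0
eef_pos: [389.0, 58.9, 181.2]
force: [0.1, 0.6, -0.0]
grip_width: 0.83
grip_force: 0.0
34.85
[[ 581.5  351.3  571.9  363.2   88.4   64.5   -8.3]
 [ 652.2  108.6  652.2  108.7   62.3   60.7    1. ]
 [ 582.3 -360.1  582.6 -360.1  109.5   48.2   -4.1]]
```

View pics/t3.png

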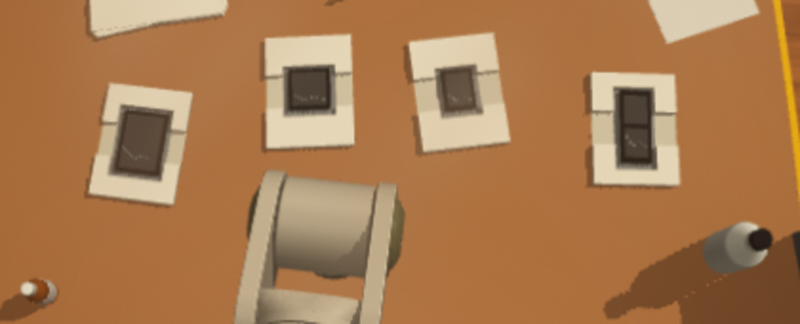

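All four plates lie within their wells, at (142,143), (308,90), (458,90) and (636,127), with grey margin around each. Both bottles are still standing, at (40,291) and (735,247).

```bash
python3 -c "
from rig import ctrl
print(ctrl.finish_job())"
```

```text
the job is handed in; nothing more can be done
None
```

All four plates were lowered into their matching wells and lie inside them glass side up; both bottles are still standing, and the job was handed in after about 35 s of robot time.

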